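Hang the grinding handpiece on the spring-balanced bench arm

TASK

Take the cordless grinding handpiece out of its charging stand and hang it by its collar in the fork of the spring-balanced swing arm, seated down inside the fork's rim. Keep hold of it while the arm sinks under it, and let go only once the arm carries its whole weight, so that the arm neither drops nor springs up; do not force the arm, and leave the other things on the bench where they are.

Things in the scene. Friction and masses are not known exactly. Their poses are not given: they have to be found in the camera images.
- grip (a point): Point to grasp on the cordless grinding handpiece (175 mm long, 0.27 to 0.85 kg with its battery, exact mass unknown), on its axis, half-way up its black tail cap, a cylinder 27 mm in diameter and 47 mm tall (22 mm above this point to 25 mm below). It stands upright, cutter down, in the charging stand; z points up along it to the tail. It is round: its yaw does not matter.
- collar (a point): Centre of the underside of the handpiece's steel collar, on its axis, 33 mm below grip; same axes. The collar, just below the tail cap, is 35 mm in diameter and 8 mm thick, its lower edge bevelled to 27 mm. Below this point come a bare steel neck, 14 mm in diameter and 30 mm long, and the motor body.
- motor (a point): Middle of the handpiece's grey motor body, a cylinder 30 mm in diameter and 65 mm long, below the neck; 62 mm below collar. Under it follow the collet and cutter, 25 mm long, down to 57 mm below this point.
- stand: Charging stand, fixed: grey foot 100 x 90 mm, 30 mm high, with a black block 70 x 70 mm on it up to 60 mm; origin at the centre of its underside, z up. The handpiece stands in a round socket in the middle, 33 mm wide and 30 mm deep, with a narrower hole below for the cutter: lift it straight up by more than 60 mm to clear.
- seat (a point): Centre of the seat, on the upper face of the dark steel fork at the arm's outer end, where the collar's underside must come. x points level along the arm, away from the column and out of the fork's open end; z up (the fork stays level as the arm sinks). The fork plate below is 8 mm thick, 54 mm wide. White cheeks of the linkage stand 71 mm behind this point, up to 50 mm above it.
- mouth (a point): Middle of the fork's open end, 25 mm out from seat at the same height, same axes. From here a slot 20 mm wide runs inward along -x to 10 mm behind the seat; it takes the neck. A rim 6 mm high round a square seat of 38 x 38 mm, with a lip either side of the slot here, holds the collar: slide the neck in with the collar above the rim (8 to 20 mm above the seat), then lower it.
- boom (a joint): How far the sprung arm has sunk (rad): 0 empty, at its upper stop; 0.65 at the lower stop. Two parallel bars, 240 mm between pivots, slope up to the fork by 0.22 rad at 0, so the seat rides an arc: it is 240*cos(0.22 - value) + 115 mm out from the column's axis and 220 + 240*sin(0.22 - value) mm above the bench.
- swivel (a joint): Sideways turn of the arm about the upright column (rad, growing anticlockwise from above); 0 points to +y; it starts between -0.28 and 0.28. It turns with light friction and stays where it is left.
- balancer: Foot and column of the swing arm, fixed; foot 140 mm in diameter, column 25 mm; 275 mm tall with the white swivel head; origin under the column's axis. The arm's spring yields from about 0.9 N on the fork and then sinks about 17 mm per newton; with the handpiece it rests 25 to 130 mm down, by its mass. Lightly damped: let go early it drops, pushed too far it springs up.
- tray: White job tray 150 x 210 mm, 28 mm high, with a pair of spectacles in it; bystander, origin at the centre of its underside.
- spectacles: Black folded spectacles lying in the tray, about 45 x 135 mm; bystander.
- file_pot: Steel pot 68 mm in diameter with files standing in it to 160 mm height; bystander, origin at the centre of its underside.
- bottle: Closed bottle 56 mm in diameter, 160 mm tall; bystander, origin at the centre of its underside.
- driver: Small screwdriver 150 mm long lying on the bench; bystander.
- pliers: Pliers about 130 mm long lying on the bench; bystander.
- lens_a: Clear lens blank 70 mm in diameter, 11 mm thick, lying on the bench; bystander.
- lens_b: Another such lens blank, nearer the column; bystander.
There are look-alikes about, which are no part of the job. What is shaped like the part that bears grip but yellow is not meant.

How it is judged:
By the outcome, as a careful person would: the job done as asked, in the order asked, and still so for the second after the job is handed in, with the robot touching nothing.
It also fails if it takes over 58 s, if anything falls off the work surface, if the arm or the gripper's body presses on something with over 40 N, if the wrist force passes 120 N, or if a joint passes its speed limit or range.

ROBOT

A 7-joint arm with a two-finger parallel gripper is mounted at the origin on the work surface. World frame = base frame: x ahead of the robot, y to its left, z up, the work surface at z = 0. Lengths are in m, angles in rad, forces in N, time in s.
With the tool pointing down it reaches from about 0.4 to 0.875 m from the base axis. Payload 19.3 kg.
Tool frame: the origin (TCP) lies midway between the tips of the shut fingers; the grasp point (between the pads) lies 19 mm behind it (bot.grip_point_offset is the distance from the TCP to the grasp point, in m); z points along the fingers, y is the direction in which the jaws open and shut (so a half turn about z gives the same grasp; the last joint's range is limited). The gripper opens to 85 mm and grips with 20 to 120 N. Pads are 22 mm wide; open, the fingers measure 114 mm over their backs; the gripper's body (76 mm by 85 mm) begins 54 mm behind the grasp point. The pads swing forward as they close: fully open they stand 13 mm farther back than shut.
Start: joints at [-0.07, 0.521, -0.036, 1.599, 0.021, 1.021, -0.113], TCP at [0.625, -0, 0.231] pointing down, gripper open.
Joint ranges: [-2.91, 2.91], [-0.3, 2.13], [-1.5, 1.42], [0.17, 2.43], [-1.26, 4.41], [0.16, 1.93], [-2.52, 2.52]. Speed limits (rad/s): [1.89, 1.89, 2.39, 2.39, 3.01, 3.01, 3.01].

INTERFACE

Orientations are given as [roll, pitch, yaw] about the fixed x, y, z axes, in that order (R = Rz(yaw) Ry(pitch) Rx(roll)).
In Python, from workcell import bot, viewer, workorder gives the robot as it stands.
- The arm moves only by the tool move_arm, never from a script. Its argument "plan" is a list of rows, each a list of 6 numbers: the shift along the tool's x, y, z scaled (see below), then the turn, a rotation vector about the tool's x, y, z scaled (see below). A call has 1 to 5 rows; each row shifts and turns the commanded pose from where the row before left it, along the tool's axes as they then stand; what a row does not reach is not made up. The controller multiplies each number of a shift by 0.025 m and each number of a turn by pi rad. A row lasts 1/10 s, in which the tool goes at most 50 mm and 8.59 degrees, less where a joint would pass 70% of its speed; a pose out of reach is approached as far as the arm can. A call with a number of a shift or a turn outside -1 to 1 is refused whole. A call with a gripper value outside its range is refused whole. "claw" is the closure, from -1 (fully open) to 1 (shut), so that 0 is half open, set as the call begins (left out, the last holds). The fingers move at their own pace and stop on an object; "force" is the grip in N (left out, the last holds). Time passes only in rows, so rows that do not move let the fingers close. It gives the time, the measured TCP pose, the force and the opening at its end, in the units of the state.
- bot.observe(): the state, without advancing time (a new reading comes with each control period).
- viewer.grab_frame(name): name is "scene" or "side" or "wrist"; returns the picture (420x560x3 uint8, red, green, blue); there is no depth.
- viewer.camera_info(name): a dict with "K" (3x3 intrinsics, pixels), "D" ([k1, k2, p1, p2, k3] as OpenCV has them; the pictures are not rectified), "R" (3x3) and "t" (3): a world point X has camera coordinates R X + t. Camera axes: x right, y down, z forward; pixel columns grow to the right and rows downward; lengths in m; the calibration is good to about 2 mm. A picture is of the moment at which its call begins: read the wrist's pose just before it. camera_info takes no time and is no camera call; for the wrist camera it gives the pose at the moment of the call.
- workorder.job_done(): hands the job in, once; it reports no verdict.
The state is a dict: "clock": time; "qpos": joint angles; "qd": joint speeds; "joint_efforts": joint torques, N m; "position": TCP position; "tool_rot": TCP orientation; "force": force on the tool from outside, world axes, zero at the start; "moment": the same for the moment, N m; "grip_width": finger opening in m.
Only numpy, scipy, OpenCV 4.12 (cv2) and the standard library are available. Lean on these libraries where they do the work, as an engineer would, in place of code of your own. Each camera call takes 0.05 s, during which the arm holds its last target.

## Working session

There is one attempt and no reset: what is moved stays moved. The work goes in short steps, Python scripts to look and compute and a tool call to move; the robot and the scene stay as the last step left them, time stands still between calls to the robot, and variables do not carry over. Pictures are saved under pics/ and viewed, and the job is handed in when it is done.

Besides the shell and the picture viewer there is one more tool, called as name([rows], argument=value, ...), one row to a line, values as JSON. move_arm: Moves the arm, as the interface text tells. Shifts and turns lie within -1 to 1; 1 stands for 0.025 m of shift or pi rad of turn. Its arguments: {"type":"object","properties":{"plan":{"type":"array","items":{"type":"array","items":{"type":"number"}}},"claw":{"type":"number"},"force":{"type":"number"}},"required":["plan"]}

```bash
ls; mkdir -p pics; python3 - <<'E'
from workcell import bot, viewer, workorder
import cv2
s=bot.observe(); print({k:(v if not hasattr(v,'round') else v) for k,v in s.items()}); print(bot.grip_point_offset)
for n in("scene","side","wrist"):
    i=viewer.camera_info(n); print(n,i)
    im=viewer.grab_frame(n); cv2.imwrite(f"pics/{n}0.png",im[:,:,::-1])
E
```

```text
pics
{'clock': 0.0, 'qpos': array([-0.07019007,  0.52202565, -0.03635542,  1.59998904,  0.02124445,
        1.02111025, -0.11278465]), 'qd': array([ 4.00540894e-05, -6.35587359e-04, -1.30628094e-04,  5.29946671e-04,
       -9.93241766e-04, -5.42421857e-04,  6.44745084e-04]), 'joint_efforts': array([-4.24098413e-03, -9.27110124e+01,  1.97758444e+00, -3.69928443e+01,
        1.76317629e-02,  8.19846697e-03, -6.58496788e-05]), 'position': array([ 6.24665997e-01, -3.90594774e-05,  2.30724976e-01]), 'tool_rot': array([-3.14045159e+00,  1.05737286e-04,  1.57083902e+00]), 'force': array([ 0.22719547, -0.67565434, -0.50792094]), 'moment': array([0.06633867, 0.04743957, 0.01585849]), 'grip_width': 0.08547634455956389}
0.0187
scene {'K': array([[505.11965519,   0.        , 283.20962949],
       [  0.        , 505.11965519, 205.48603976],
       [  0.        ,   0.        ,   1.        ]]), 'D': array([0.04708919, 0.        , 0.        , 0.        , 0.        ]), 'R': array([[ 0.75325487,  0.65750783,  0.01704541],
       [ 0.5437831 , -0.60797206, -0.57850663],
       [-0.37000951,  0.44503194
[... 302 characters left out ...]
0.        ]), 'R': array([[-0.69354096, -0.72037338,  0.00794499],
       [-0.39932075,  0.375221  , -0.83651189],
       [ 0.59961977, -0.58332786, -0.54789118]]), 't': array([0.414581  , 0.38002276, 0.79117572])}
wrist {'K': array([[348.02138826,   0.        , 281.936496  ],
       [  0.        , 348.02138826, 215.22842293],
       [  0.        ,   0.        ,   1.        ]]), 'D': array([-0.00780007,  0.        ,  0.        ,  0.        ,  0.        ]), 'R': array([[ 9.99999106e-01,  9.75267957e-04, -9.14435296e-04],
       [ 1.18122876e-03, -9.64880157e-01,  2.62687814e-01],
       [-6.26129464e-04, -2.62688659e-01, -9.64880447e-01]]), 't': array([-0.62491004, -0.03470491,  0.3773582 ])}
```

View pics/scene0.png

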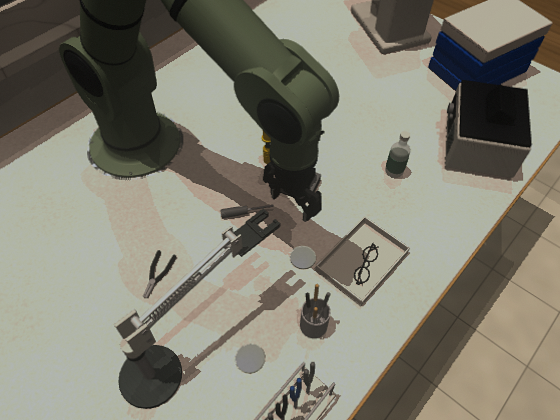

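View pics/side0.png

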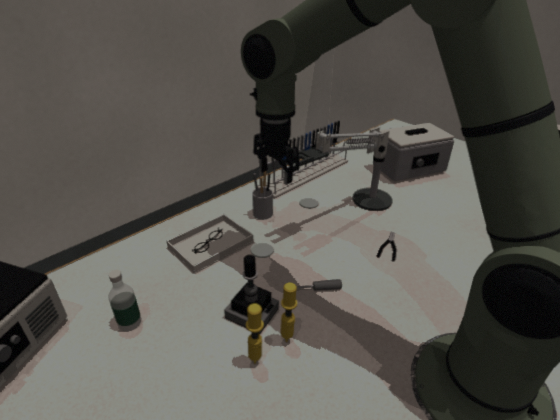

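View pics/wrist0.png

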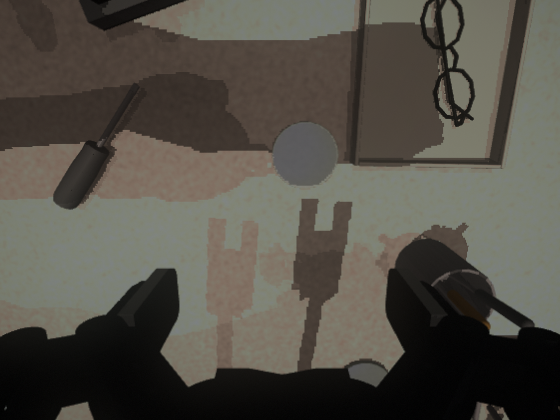

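The candidates in the side view are the black-capped handpiece in the stand at (250,266) and two yellow look-alikes at (255,318) and (289,297). The black one in the stand fits the description, so I'll confirm it in an enlarged crop, along with the fork in the scene view.

```bash
python3 - <<'E'
import cv2,numpy as np
a=cv2.imread('pics/side0.png')[235:375,205:315]; 
a=cv2.convertScaleAbs(a,alpha=1.6,beta=10)
cv2.imwrite('pics/c_side.png',cv2.resize(a,None,fx=4.2,fy=4.2,interpolation=cv2.INTER_CUBIC))
b=cv2.imread('pics/scene0.png')[195:395,110:310]
cv2.imwrite('pics/c_scene.png',cv2.resize(b,None,fx=3,fy=3,interpolation=cv2.INTER_CUBIC))
E
```

```text
(no output)
```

View pics/c_side.png

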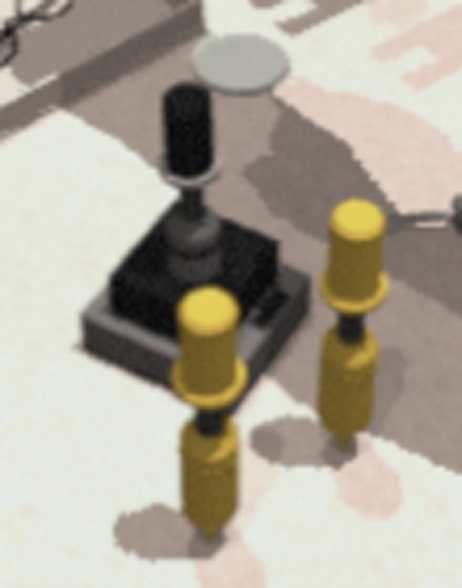

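View pics/c_scene.png

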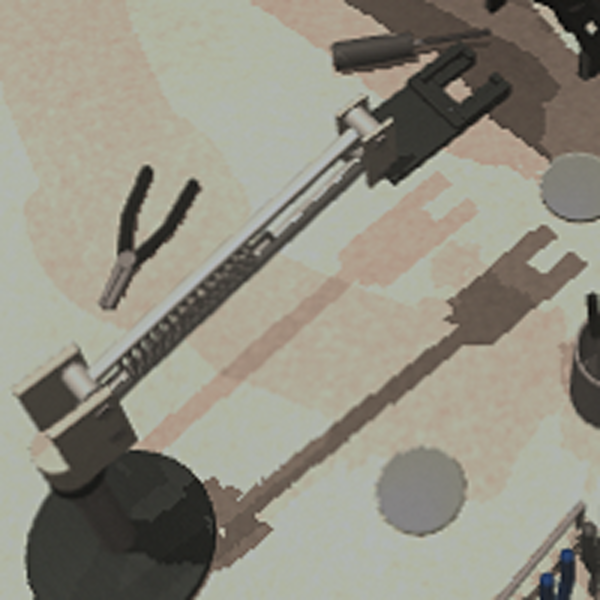

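```bash
cat > h.py <<'E'
import numpy as np,cv2
from workcell import bot,viewer,workorder
def ray(c,px):
    i=viewer.camera_info(c) if isinstance(c,str) else c
    u=cv2.undistortPoints(np.array([[px]],float),i['K'],i['D'])[0,0]
    R,t=np.array(i['R']),np.array(i['t'])
    return -R.T@t, R.T@np.array([u[0],u[1],1.])
def onz(c,px,z):
    o,d=ray(c,px); return o+d*(z-o[2])/d[2]
def proj(c,X):
    i=viewer.camera_info(c) if isinstance(c,str) else c
    return cv2.projectPoints(np.array([X],float).reshape(-1,1,3),cv2.Rodrigues(np.array(i['R']))[0],np.array(i['t']),i['K'],i['D'])[0][:,0]
E
python3 - <<'E'
from h import *
np.set_printoptions(precision=4,suppress=True)
im=cv2.imread('pics/side0.png').astype(int)
f=lambda x,y:(x/4.2+205,y/4.2+235)
# cap mask
m=(im.max(2)<45).astype(np.uint8); m[:,:235]=0;m[:,265:]=0;m[:250]=0;m[278:]=0
n,l,st,c=cv2.connectedComponentsWithStats(m)
k=1+np.argmax(st[1:,4]);print('cap',st[k],c[k])
print('grip by mask',onz('side',c[k],.156))
for z,p in((.179,(187,95)),(.156,(188,128)),(.1325,(189,165)),(.1245,(190,182))):print(z,onz('side',f(*p),z))
print('stand top corners z=.06',[onz('side',f(*p),.06)for p in((112,268),(278,242))])
print('foot z=.03',[onz('side',f(*p),.03)for p in((84,315),(310,285))])
for nme,b,t in(('y1',(210,535),(209,310)),('y2',(345,445),(357,217))):
    print(nme,onz('side',f(*b),0),onz('side',f(*t),.175))
g=lambda x,y:(x/3+110,y/3+195)
for nme,p in(('Ltip',(467,50)),('Rtip',(503,82)),('notch',(447,103)),):print(nme,onz('scene',g(*p),.276))
# foot ellipse
s=cv2.imread('pics/scene0.png').astype(int)
m=((s.max(2)<75)).astype(np.uint8);m[:345]=0;m[:,:110]=0;m[:,190:]=0
n,l,st,c=cv2.connectedComponentsWithStats(m);k=1+np.argmax(st[1:,4]);print('foot',st[k])
cn=max(cv2.findContours((l==k).astype(np.uint8),0,2)[0],key=cv2.contourArea)
h=cv2.convexHull(cn)
P=np.array([onz('scene',q[0].astype(float),.01) for q in h]);
print('circ',cv2.minEnclosingCircle(P[:,:2].astype(np.float32)))
E
```

```text
cap [244 255  12  23 236] [249.25   265.7331]
grip by mask [0.4841 0.2115 0.156 ]
0.179 [0.4837 0.2099 0.179 ]
0.156 [0.484  0.2102 0.156 ]
0.1325 [0.4817 0.2125 0.1325]
0.1245 [0.478  0.2154 0.1245]
stand top corners z=.06 [array([0.5085, 0.2496, 0.06  ]), array([0.4596, 0.1688, 0.06  ])]
foot z=.03 [array([0.5148, 0.2671, 0.03  ]), array([0.4436, 0.1588, 0.03  ])]
y1 [0.3745 0.2956 0.    ] [0.3674 0.295  0.175 ]
y2 [0.3666 0.2057 0.    ] [0.3629 0.2051 0.175 ]
Ltip [ 0.6065 -0.0618  0.276 ]
Rtip [ 0.6442 -0.0652  0.276 ]
notch [ 0.6265 -0.1048  0.276 ]
foot [ 119  345   63   64 3203]
circ ((0.5785433650016785, -0.4348583519458771), 0.08079302310943604)
```

The enlarged crop shows the black cap with a steel collar standing in the grey and black stand; that's the one meant. The two yellow ones stand on the bare bench. I'm moving above the handpiece to measure it.

move_arm([
  [0.8,-0.5,-0.7,0,0,0],
  [0.8,-0.6,-0.7,0,0,0],
  [0.9,-0.6,-0.7,0,0,0],
  [0.9,-0.6,-0.7,0,0,0],
  [0.9,-0.6,0,0,0,0],
])

```text
clock: 0.65
position: [0.5526, 0.1084, 0.3033]
tool_rot: [3.139, -0.001, 1.571]
force: [0.4, -0.0, 0.3]
grip_width: 0.0853
```

move_arm([
  [0.8,-0.5,0,0,0,0],
  [0.9,-0.6,0,0,0,0],
  [0.9,-0.6,0,0,0,0],
  [0.8,-0.6,0,0,0,0],
  [0.7,-0.4,0,0,0,0],
])

```text
clock: 1.15
position: [0.4839, 0.211, 0.3012]
tool_rot: [-3.141, 0.0, 1.572]
force: [0.8, -0.4, 0.2]
grip_width: 0.0857
```

```bash
python3 - <<'E'
from h import *
np.set_printoptions(precision=4,suppress=True)
for i in range(4): viewer.grab_frame('wrist')
s=bot.observe();i=viewer.camera_info('wrist');im=viewer.grab_frame('wrist')[:,:,::-1].copy()
import pickle;pickle.dump(i,open('w1.pkl','wb'))
print(s['clock'],s['position'],s['tool_rot'],s['force'])
cv2.imwrite('pics/w1.png',im)
cv2.imwrite('pics/s1.png',viewer.grab_frame('scene')[:,:,::-1])
print(proj(i,[.484,.211,.1795]))
E
```

```text
1.35 [0.485  0.2099 0.3012] [-3.1415  0.0003  1.5714] [ 0.0241 -0.8789 -0.5362]
[[280.1754 207.1217]]
```

View pics/w1.png

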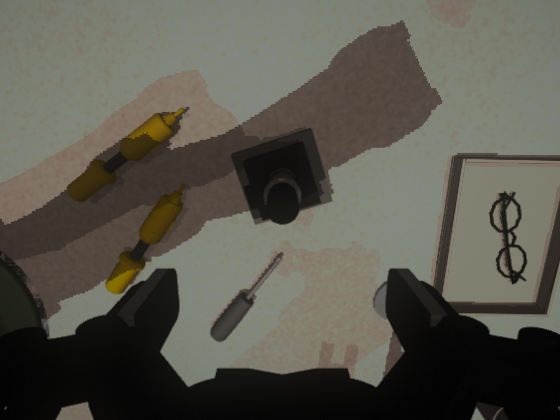

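View pics/s1.png

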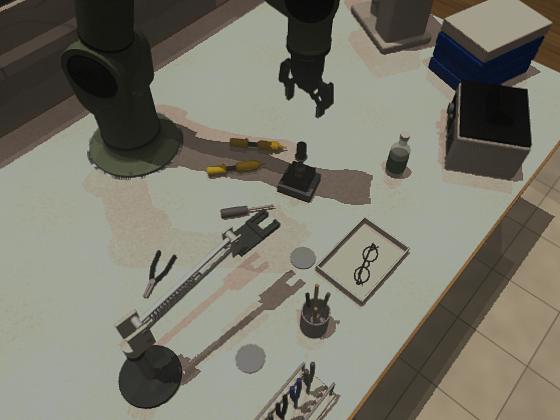

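The wrist view shows the handpiece's cap top at about (283,207), close to the predicted spot, with the yellow ones lying on the bench well clear. Next I'll triangulate the cap from the scene, side and wrist views, and measure the fork.

```bash
python3 - <<'E'
from h import *
import pickle
w=cv2.imread('pics/w1.png')[120:235,220:340];s=cv2.imread('pics/s1.png')[130:205,265:340]
w=cv2.convertScaleAbs(w,alpha=2.2,beta=20);s=cv2.convertScaleAbs(s,alpha=2,beta=20)
cv2.imwrite('pics/c1.png',np.hstack([cv2.resize(w,(400,400)),cv2.resize(s,(400,400))]))
f=cv2.imread('pics/s1.png')[195:275,210:290]
cv2.imwrite('pics/c2.png',cv2.resize(cv2.convertScaleAbs(f,alpha=1.6,beta=20),(600,600),interpolation=cv2.INTER_CUBIC))
E
```

```text
(no output)
```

View pics/c1.png

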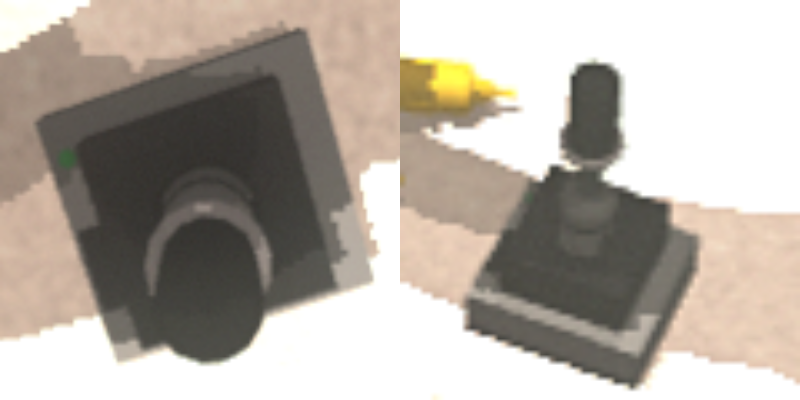

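View pics/c2.png

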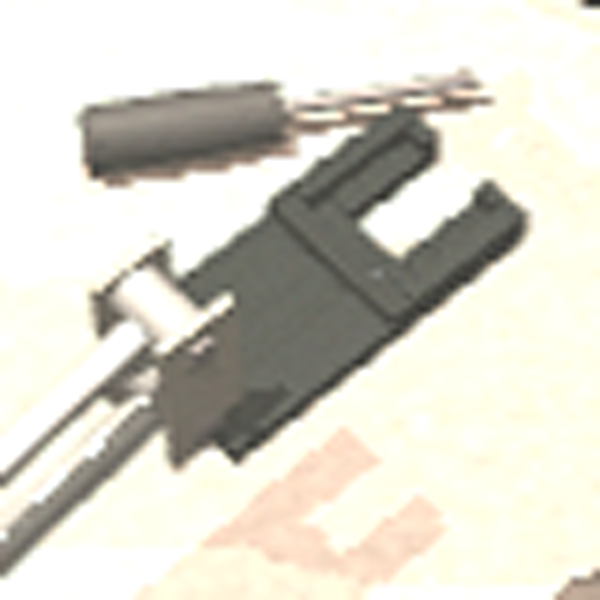

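```bash
python3 - <<'E'
from h import *
import pickle
np.set_printoptions(precision=4,suppress=True)
i=pickle.load(open('w1.pkl','rb'))
print('w',onz(i,(283,207.4),.1795)); print('sc',onz('scene',(301.8,150.2),.156));print('side',onz('side',(249.5,265.6),.156))
g=lambda x,y:(x/7.5+210,y/7.5+195)
for p in((400,112),(438,150),(487,182),(525,212),(275,203),(400,325),(360,222),(402,257)):print(p,onz('scene',g(*p),.2784)[:2])
c=np.array([.5785,-.435])
for s in(-.10,-.126,-.15):
  for col in (c,):
    d=np.array([-np.sin(s),np.cos(s)]);n=np.array([d[1],-d[0]])
    P=[np.r_[col+d*(.3492+a)+n*b,.2724+h] for a,b,h in((25e-3,27e-3,.006),(25e-3,10e-3,.006),(25e-3,-10e-3,.006),(25e-3,-27e-3,.006),(-10e-3,0,.006))]
    print(s,(proj('scene',P)-[210,195])*7.5)
E
```

```text
w [0.4862 0.2108 0.1795]
sc [0.487 0.212 0.156]
side [0.4841 0.2108 0.156 ]
(400, 112) [ 0.6008 -0.063 ]
(438, 150) [ 0.6179 -0.0655]
(487, 182) [ 0.6357 -0.0644]
(525, 212) [ 0.6505 -0.0649]
(275, 203) [ 0.5956 -0.1098]
(400, 325) [ 0.6494 -0.1162]
(360, 222) [ 0.6179 -0.0985]
(402, 257) [ 0.6347 -0.0993]
-0.1 [[503.2645 197.7959]
 [462.9538 161.2918]
 [416.1893 118.9472]
 [376.9866  83.4529]
 [347.9958 208.819 ]]
-0.126 [[524.4069 220.5357]
 [484.9516 182.8767]
 [439.2    139.212 ]
 [400.8633 102.6273]
 [368.3469 228.2653]]
-0.15 [[543.4435 242.0948]
 [504.801  203.3702]
 [460.0101 158.4884]
 [422.4935 120.899 ]
 [386.7045 246.7349]]
```

```bash
python3 - <<'E'
from h import *
np.set_printoptions(precision=4,suppress=True)
for z in(0,.01,.02):
  print(z,onz('scene',(150.4,377),z)[:2])
for c in([.5785,-.435],[.60,-.43],[.59,-.437]):
  P=[[c[0]+.07*np.cos(a),c[1]+.07*np.sin(a),.008] for a in np.linspace(0,6.28,60)]
  q=proj('scene',P);print(c,q.min(0),q.max(0))
s=cv2.imread('pics/s1.png')[310:412,100:202]
t=cv2.imread('pics/side0.png')[120:222,310:412]
cv2.imwrite('pics/c3.png',np.hstack([cv2.resize(cv2.convertScaleAbs(x,alpha=1.8,beta=20),(400,400),interpolation=cv2.INTER_CUBIC) for x in(s,t)]))
t=cv2.imread('pics/side0.png')[110:200,240:400]
cv2.imwrite('pics/c4.png',cv2.resize(cv2.convertScaleAbs(t,alpha=1.8,beta=20),(800,450),interpolation=cv2.INTER_CUBIC))
cv2.imwrite('pics/side1.png',viewer.grab_frame('side')[:,:,::-1])
E
```

```text
0 [ 0.5882 -0.4358]
0.01 [ 0.592  -0.4365]
0.02 [ 0.5958 -0.4372]
[0.5785, -0.435] [115.3522 342.6332] [178.4635 405.3595]
[0.6, -0.43] [123.2356 346.9633] [186.503  410.3572]
[0.59, -0.437] [117.8582 346.4185] [181.2096 409.7514]
```

View pics/c3.png

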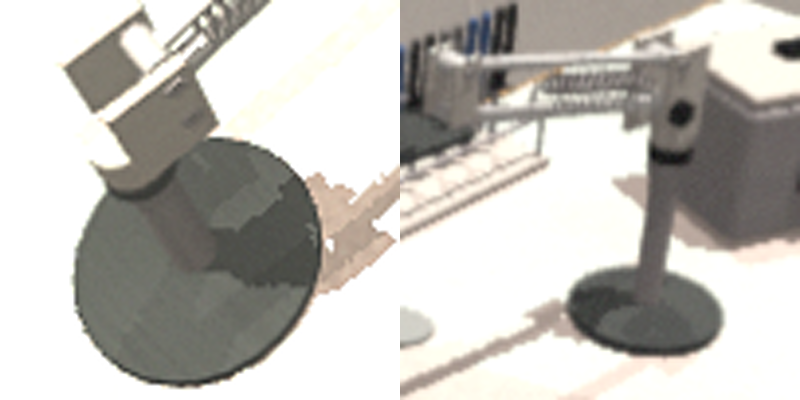

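View pics/side1.png

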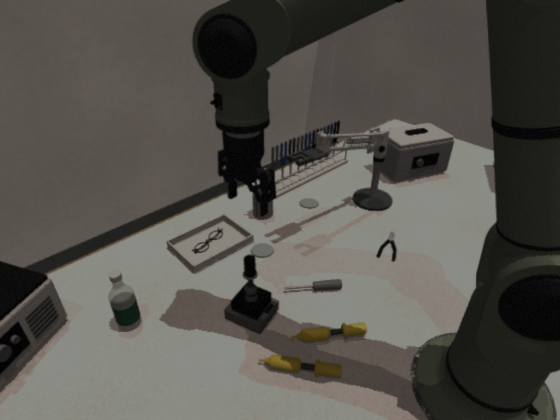

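The yellow look-alikes, which were upright at t=0, are now lying down. My gripper passed no nearer than about 5 cm and over 30 cm up, so they toppled by themselves and are clear of the stand. The column comes out at (0.591,-0.437) and the fork mouth at about (0.626,-0.065). A quick wrist look over the fork will fix the slot accurately.

move_arm([
  [-1,0.5,-0.7,0,0,0],
  [-1,0.5,-0.7,0,0,0],
  [-1,0.5,-0.7,0,0,0],
  [-1,0.5,-0.7,0,0,0],
  [-1,0.5,-0.7,0,0,0],
])

```text
clock: 2.0
position: [0.548, 0.0831, 0.3895]
tool_rot: [-3.142, 0.0, 1.57]
force: [0.4, 0.3, 0.2]
grip_width: 0.0857
```

move_arm([
  [-1,0.6,-0.7,0,0,0],
  [-1,0.6,-0.7,0,0,0],
  [-1,0.6,-0.7,0,0,0],
  [-1,0.6,-0.7,0,0,0],
  [-1,0.6,0,0,0,0],
])

```text
clock: 2.5
position: [0.6235, -0.042, 0.461]
tool_rot: [3.139, 0.0, 1.57]
force: [0.5, -0.1, -0.5]
grip_width: 0.0856
```

```bash
python3 - <<'E'
from h import *
import pickle
np.set_printoptions(precision=4,suppress=True)
for k in range(4): viewer.grab_frame('wrist')
s=bot.observe();i=viewer.camera_info('wrist');im=viewer.grab_frame('wrist')[:,:,::-1].copy()
pickle.dump(i,open('w2.pkl','wb'))
print(s['clock'],s['position'],s['force'])
cv2.imwrite('pics/w2.png',im)
p=proj(i,[.626,-.0645,.2724])[0];print(p)
x,y=int(p[0])-50,int(p[1])-20
c=im[max(y,0):y+100,x:x+100];print(x,y)
cv2.imwrite('pics/c5.png',cv2.resize(cv2.convertScaleAbs(c,alpha=2.2,beta=20),None,fx=6,fy=6,interpolation=cv2.INTER_CUBIC))
E
```

```text
2.7 [ 0.6225 -0.041   0.4582] [ 0.2684 -0.5224  0.3401]
[285.2514 215.8312]
235 195
```

View pics/w2.png

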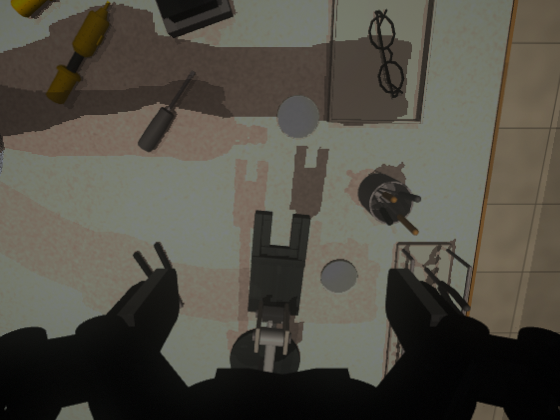

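View pics/c5.png

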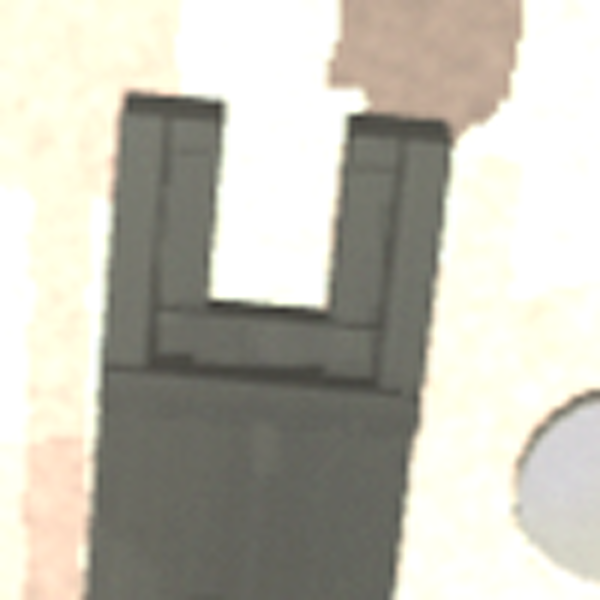

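The crop shows the fork, slot and rim clearly: slot front at (286,124), slot end at (270,310) and seat sides at x≈157/391. I'll cast those points now.

```bash
python3 - <<'E'
from h import *
import pickle
np.set_printoptions(precision=4,suppress=True)
i=pickle.load(open('w2.pkl','rb'))
g=lambda x,y:(x/6+235-.4,y/6+195-.4)
zr,zs=.2784,.2724
for n,p,z in(('FL',(125,112),zr),('FR',(450,135),zr),('slotFL',(221,118),zr),('slotFR',(350,130),zr),('endL',(211,308),zs),('endR',(328,316),zs),('rimBL',(106,368),zr),('rimBR',(418,397),zr),('seatBL',(155,357),zs),('seatBR',(381,384),zs),('seatFL',(166,150),zs),('seatFR',(405,172),zs)):
  print(n,onz(i,g(*p),z)[:2])
E
```

```text
FL [ 0.5974 -0.0603]
FR [ 0.6493 -0.0641]
slotFL [ 0.6127 -0.0613]
slotFR [ 0.6333 -0.0633]
endL [ 0.6106 -0.0957]
endR [ 0.6301 -0.0971]
rimBL [ 0.5934 -0.104 ]
rimBR [ 0.6449 -0.1092]
seatBL [ 0.6011 -0.1044]
seatBR [ 0.6391 -0.1093]
seatFL [ 0.6035 -0.0683]
seatFR [ 0.6426 -0.0721]
```

The fork seat is at about (0.621,-0.087), swivel ≈ -0.09. Going back to grasp the handpiece.

move_arm([
  [1,-0.55,0.6,0,0,0],
  [1,-0.55,0.7,0,0,0],
  [1,-0.55,0.7,0,0,0],
  [1,-0.55,0.7,0,0,0],
  [1,-0.55,0.7,0,0,0],
])

```text
clock: 3.25
position: [0.5525, 0.0866, 0.3734]
tool_rot: [3.141, -0.0, 1.572]
force: [1.1, -0.4, -0.2]
grip_width: 0.0852
```

move_arm([
  [1,-0.55,0.7,0,0,0],
  [1,-0.55,0.7,0,0,0],
  [1,-0.55,0.7,0,0,0],
  [1,-0.55,0.7,0,0,0],
  [1,-0.5,0.7,0,0,0],
])

```text
clock: 3.75
position: [0.4848, 0.2115, 0.286]
tool_rot: [3.141, -0.0, 1.572]
force: [0.5, 1.0, 0.8]
grip_width: 0.0852
```

move_arm([
  [0,0,0.5,0,0,0],
  [0,0,0.5,0,0,0],
  [0,0,0,0,0,0],
  [0,0,0,0,0,0],
])

```text
clock: 4.15
position: [0.4866, 0.2093, 0.2616]
tool_rot: [3.141, 0.0, 1.57]
force: [0.6, 0.3, -0.4]
grip_width: 0.0852
```

```bash
python3 - <<'E'
from h import *
np.set_printoptions(precision=4,suppress=True)
F=[]
for k in range(6): viewer.grab_frame('wrist');F.append(bot.observe()['force'])
s=bot.observe();i=viewer.camera_info('wrist');im=viewer.grab_frame('wrist')[:,:,::-1].copy()
print(s['clock'],s['position'],s['tool_rot'],np.mean(F,0),np.std(F,0))
cv2.imwrite('pics/w3.png',im)
print(proj(i,[[.4855,.211,.1795],[.4855,.211,.1325]]))
c=im[100:320,180:400]
cv2.imwrite('pics/c6.png',cv2.resize(cv2.convertScaleAbs(c,alpha=2.5,beta=20),(660,660)))
E
```

```text
4.45 [0.4865 0.2099 0.2617] [ 3.1411 -0.0003  1.5704] [-0.0094  0.1836  0.2346] [0.3099 0.5641 0.3288]
[[279.7817 221.2361]
 [280.096  204.8563]]
```

View pics/c6.png

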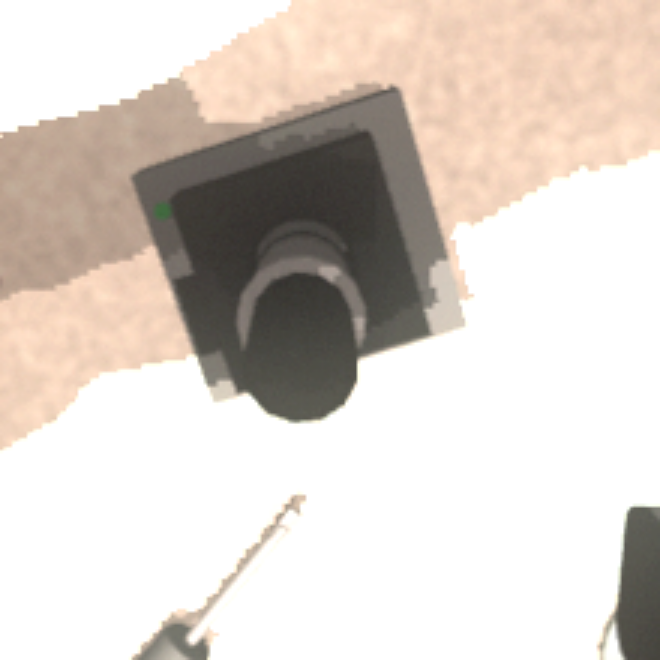

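The cap is centred at (280,222) and the prediction was (279.8,221.2), so it lines up to under 1 mm. Descending.

move_arm([
  [0.02,-0.03,0.8,0,0,0],
  [0,0,0.9,0,0,0],
  [0,0,0.9,0,0,0],
  [0,0,0.9,0,0,0],
  [0,0,0.7,0,0,0],
])

```text
clock: 5.0
position: [0.4853, 0.2103, 0.1552]
tool_rot: [-3.141, 0.0, 1.571]
force: [-0.1, 0.0, 0.4]
grip_width: 0.0851
```

move_arm([
  [0,0,0.4,0,0,0],
  [0,0,0.3,0,0,0],
  [0,0,0,0,0,0],
  [0,0,0,0,0,0],
])

```text
clock: 5.4
position: [0.4858, 0.2106, 0.1394]
tool_rot: [3.141, -0.0, 1.571]
force: [-0.1, 0.4, 0.1]
grip_width: 0.0856
```

move_arm([
  [0,0,0,0,0,0],
  [0,0,0,0,0,0],
  [0,0,0,0,0,0],
  [0,0,0,0,0,0],
  [0,0,0,0,0,0],
], claw=1, force=50)

```text
clock: 5.9
position: [0.4856, 0.2106, 0.1391]
tool_rot: [3.141, -0.0, 1.571]
force: [-0.7, -0.0, 6.3]
grip_width: 0.0256
```

move_arm([
  [0,0,0,0,0,0],
  [0,0,0,0,0,0],
  [0,0,0,0,0,0],
])

```text
clock: 6.2
position: [0.4856, 0.2106, 0.1391]
tool_rot: [3.141, -0.0, 1.571]
force: [-0.6, -0.3, 5.0]
grip_width: 0.026
```

Gripped at 26 mm, which matches the 27 mm cap. Lifting straight up.

move_arm([
  [0,0,-0.3,0,0,0],
  [0,0,-0.5,0,0,0],
  [0,0,-0.7,0,0,0],
  [0,0,-0.7,0,0,0],
  [0,0,-0.7,0,0,0],
])

```text
clock: 6.7
position: [0.4854, 0.2104, 0.2128]
tool_rot: [3.142, -0.0, 1.571]
force: [0.1, -0.4, -6.5]
grip_width: 0.0256
```

move_arm([
  [0,0,-0.7,0,0,0],
  [0,0,-0.9,0,0,0],
  [0,0,-0.9,0,0,0],
  [0,0,-0.9,0,0,0],
  [0,0,-0.7,0,0,0],
])

```text
clock: 7.2
position: [0.4853, 0.2104, 0.3159]
tool_rot: [3.141, -0.001, 1.571]
force: [-0.7, -0.1, -6.8]
grip_width: 0.0254
```

```bash
python3 - <<'E'
from h import *
np.set_printoptions(precision=4,suppress=True)
F=[];M=[]
for k in range(12): viewer.grab_frame('wrist');o=bot.observe();F.append(o['force']);M.append(o['moment'])
s=bot.observe()
print(s['clock'],s['position'],s['tool_rot'],np.mean(F[2:],0),np.std(F[2:],0),np.mean(M,0),s['grip_width'])
for n in('wrist','scene','side'):cv2.imwrite(f'pics/{n}4.png',viewer.grab_frame(n)[:,:,::-1])
a=cv2.imread('pics/scene4.png')[40:200,230:390];b=cv2.imread('pics/side4.png')[140:300,170:330]
cv2.imwrite('pics/c7.png',np.hstack([cv2.resize(cv2.convertScaleAbs(x,alpha=2,beta=20),(400,400)) for x in(a,b)]))
E
```

```text
7.8 [0.4854 0.2105 0.3134] [-3.141   0.0003  1.5708] [-0.0573 -0.0707 -6.407 ] [0.3023 0.5231 0.5506] [-0.0043 -0.0122 -0.0032] 0.025837058108489176
```

View pics/c7.png

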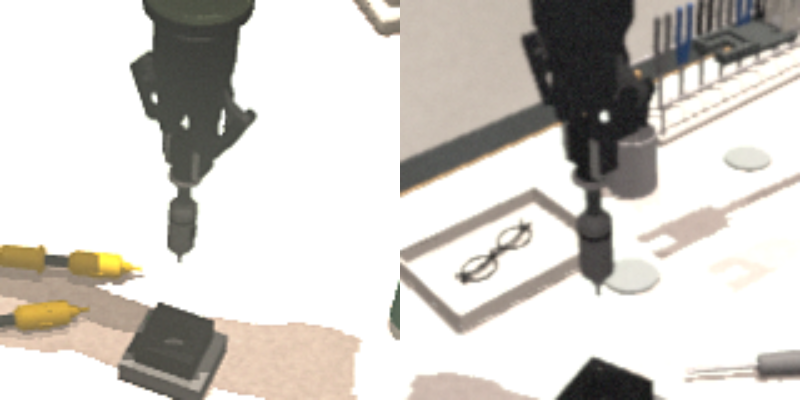

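The handpiece is out of the stand, upright and held just above the collar, and weighs about 6.4 N. I expect the arm to sink about 95 mm under it. Moving to the pre-insert point.

move_arm([
  [-0.6,0.35,0,0,0,0],
  [-0.9,0.5,0,0,0,0],
  [-0.9,0.55,0,0,0,0],
  [-0.9,0.55,0,0,0,0],
  [-0.9,0.55,0,0,0,0],
])

```text
clock: 8.45
position: [0.5485, 0.1045, 0.3138]
tool_rot: [3.142, -0.0, 1.571]
force: [1.1, 0.5, -6.1]
grip_width: 0.0256
```

move_arm([
  [-0.9,0.55,0,0,0,0],
  [-0.9,0.55,0,0,0,0],
  [-0.9,0.55,0,0,0,0],
  [-0.9,0.5,0,0,0,0],
  [-0.9,0.5,0,0,0,0],
])

```text
clock: 8.95
position: [0.6147, -0.008, 0.3136]
tool_rot: [-3.141, 0.0, 1.571]
force: [-0.4, 0.3, -6.0]
grip_width: 0.0258
```

move_arm([
  [-0.7,0.45,0.2,0,0,0],
  [-0.1,0.05,0.2,0,0,0],
  [0,0,0,0,0,0],
  [0,0,0,0,0,0],
])

```text
clock: 9.35
position: [0.6265, -0.0262, 0.3037]
tool_rot: [-3.141, -0.0, 1.572]
force: [0.0, 0.0, -6.2]
grip_width: 0.0258
```

```bash
python3 - <<'E'
from h import *
np.set_printoptions(precision=4,suppress=True)
s=bot.observe();print(s['clock'],s['position'],s['tool_rot'],s['force'])
import pickle;i=viewer.camera_info('wrist');pickle.dump(i,open('w5.pkl','wb'))
for n in('wrist','scene','side'):cv2.imwrite(f'pics/{n}5.png',viewer.grab_frame(n)[:,:,::-1])
a=cv2.imread('pics/scene5.png')[180:280,210:310];b=cv2.imread('pics/side5.png')[110:210,240:340]
cv2.imwrite('pics/c8.png',np.hstack([cv2.resize(cv2.convertScaleAbs(x,alpha=2,beta=20),(400,400),interpolation=cv2.INTER_CUBIC) for x in(a,b)]))
E
```

```text
9.35 [ 0.6265 -0.0262  0.3037] [-3.1411 -0.0005  1.5715] [ 0.032   0.0092 -6.1784]
```

View pics/c8.png

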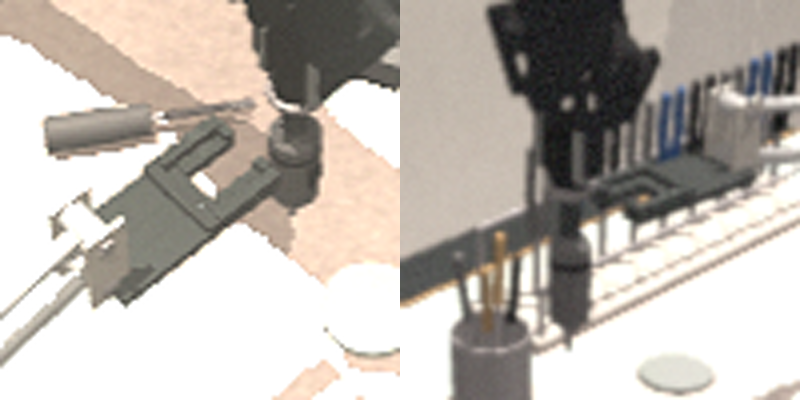

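View pics/wrist5.png

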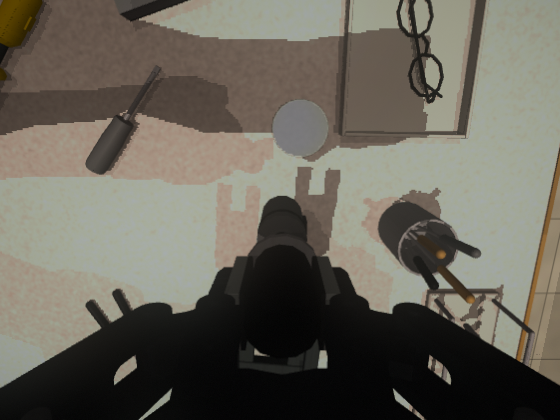

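```bash
python3 - <<'E'
from h import *
np.set_printoptions(precision=1,suppress=True)
c=np.array([.6265,-.0262,.2891]); d=np.array([.0896,.996,0]);n=np.array([d[1],-d[0],0]);seat=np.array([.6212,-.0868,.2724])
L=[('collar',c,(0,255,0)),('necktop',c,(0,255,0)),('neckbot',c-[0,0,.03],(0,255,255)),('motorbot',c-[0,0,.095],(255,255,0)),('seat',seat,(0,0,255)),('FLrim',seat+.025*d-.027*n+[0,0,.006],(255,0,255)),('FRrim',seat+.025*d+.027*n+[0,0,.006],(255,0,255)),('slotL',seat+.025*d-.01*n+[0,0,.006],(255,0,0)),('slotR',seat+.025*d+.01*n+[0,0,.006],(255,0,0))]
out=[]
for cam,(x0,y0) in(('scene',(210,180)),('side',(240,110))):
    im=cv2.convertScaleAbs(cv2.imread(f'pics/{cam}5.png')[y0:y0+100,x0:x0+100],alpha=2.2,beta=20)
    im=cv2.resize(im,(400,400),interpolation=cv2.INTER_CUBIC)
    for nm,X,col in L:
        p=(proj(cam,X)[0]+.5-[x0,y0])*4; cv2.circle(im,tuple(int(v) for v in p),3,col,-1)
    out.append(im)
cv2.imwrite('pics/c9.png',np.hstack(out))
E
```

```text
(no output)
```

View pics/c9.png

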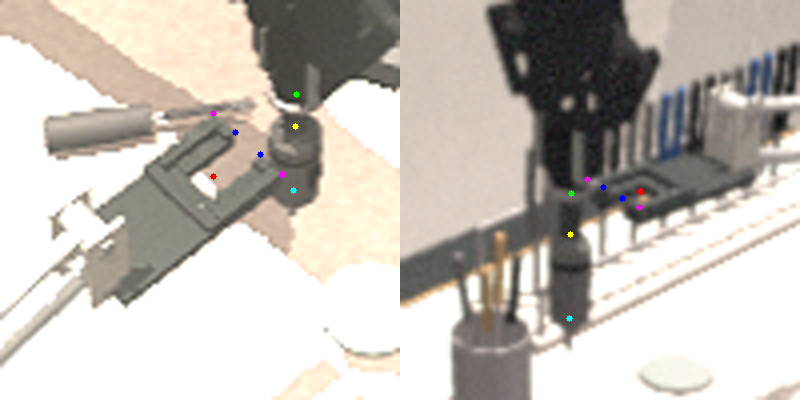

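```bash
python3 - <<'E'
from h import *
np.set_printoptions(precision=1,suppress=True)
d=np.array([.0896,.996,0]);n=np.array([d[1],-d[0],0]);seat=np.array([.6212,-.0868,.2724])
out=[]
for cam,(x0,y0),N in(('scene',(240,200),40),('side',(275,140),40)):
    im=cv2.convertScaleAbs(cv2.imread(f'pics/{cam}5.png')[y0:y0+N,x0:x0+N],alpha=3.0,beta=10)
    im=cv2.resize(im,(400,400),interpolation=cv2.INTER_CUBIC)
    s=400/N
    for a in(25,-22):
      for b in (-27,-10,10,27):
        for h,col in((6,(255,0,255)),(-8,(0,255,255))):
          p=(proj(cam,seat+a*1e-3*d+b*1e-3*n+[0,0,h*1e-3])[0]+.5-[x0,y0])*s; cv2.circle(im,tuple(int(v) for v in p),3,col,-1)
    out.append(im)
cv2.imwrite('pics/c10.png',np.hstack(out))
E
```

View pics/c10.png

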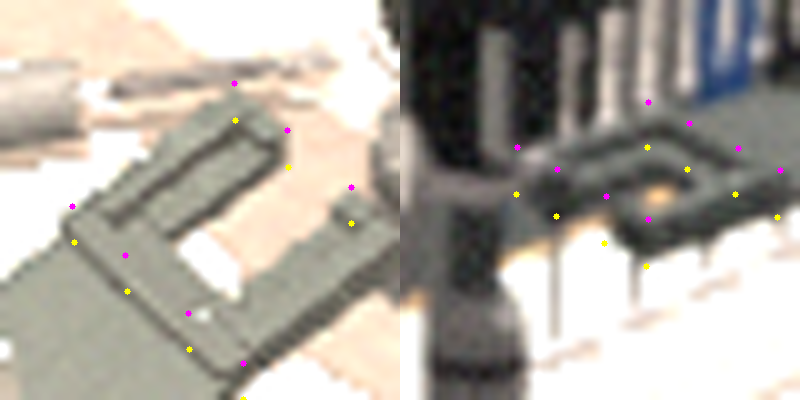

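```bash
python3 - <<'E'
from h import *
np.set_printoptions(precision=1,suppress=True)
c=np.array([.6265,-.0262,.2891])
out=[]
for cam,(x0,y0),N in(('scene',(260,195),50),('side',(260,150),60)):
    im=cv2.convertScaleAbs(cv2.imread(f'pics/{cam}5.png')[y0:y0+N,x0:x0+N],alpha=2.5,beta=10)
    im=cv2.resize(im,(400,400),interpolation=cv2.INTER_CUBIC)
    s=400/N
    P=[(c-[0,0,.119],(0,0,255))]
    i=viewer.camera_info(cam);r=np.array(i['R'])[0];r=r*[1,1,0];r/=np.linalg.norm(r)
    for h,rad in((0,13.5),(.008,17.5),(-.03,15),(-.095,15)):
        for sg in(-1,1):P.append((c+[0,0,h]+sg*rad*1e-3*r,(0,255,0)))
    for X,col in P:
        p=(proj(cam,X)[0]+.5-[x0,y0])*s; cv2.circle(im,tuple(int(v) for v in p),2,col,-1)
    out.append(im)
cv2.imwrite('pics/c11.png',np.hstack(out))
E
```

```text
(no output)
```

View pics/c11.png

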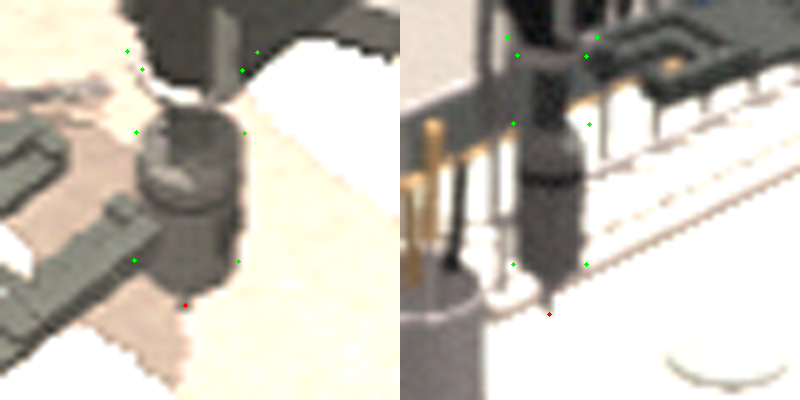

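```bash
python3 - <<'E'
import cv2,numpy as np
s=cv2.imread('pics/s1.png')[207:247,240:285]; t=cv2.imread('pics/side1.png')[140:172,280:325]
f=lambda x:cv2.resize(cv2.convertScaleAbs(x,alpha=2.6,beta=15),None,fx=8.5,fy=8.5,interpolation=cv2.INTER_CUBIC)
a,b=f(s),f(t); b=cv2.copyMakeBorder(b,0,a.shape[0]-b.shape[0],0,0,0)
cv2.imwrite('pics/c12.png',np.hstack([a,b]));print(a.shape)
E
```

```text
(340, 382, 3)
```

View pics/c12.png

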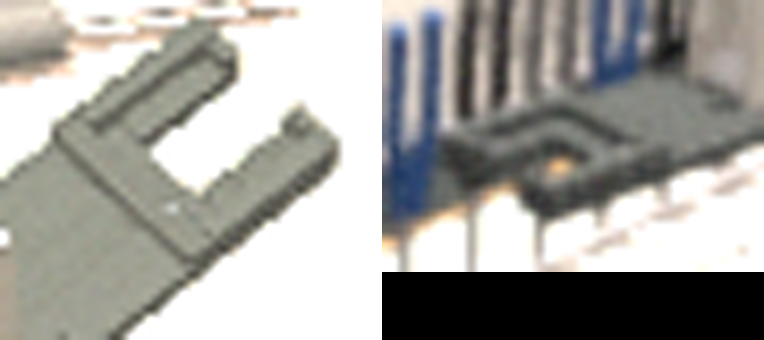

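```bash
python3 - <<'E'
from h import *
import pickle
from scipy.optimize import least_squares
np.set_printoptions(precision=4,suppress=True)
W=pickle.load(open('w2.pkl','rb'));S=viewer.camera_info('scene');T=viewer.camera_info('side')
w=lambda x,y:(x/6+234.6,y/6+194.6);s=lambda x,y:(x/8.5+239.6,y/8.5+206.6);t=lambda x,y:(x/8.5+279.6,y/8.5+139.6)
D={'FL':(w(125,112),s(197,22),t(61,137)),'FR':(w(450,135),s(338,143),t(145,182)),'BL':(w(106,368),s(57,130),t(193,95)),'BR':(w(418,397),s(193,262),t(278,148))}
def tri(ps,cs):
    A=np.zeros((3,3));b=np.zeros(3)
    for p,c in zip(ps,cs):
        o,d=ray(c,p);d/=np.linalg.norm(d);M=np.eye(3)-np.outer(d,d);A+=M;b+=M@o
    return np.linalg.solve(A,b)
X={}
for sets in(((0,1,2)),(0,1),(0,2),(1,2)):
    P=np.array([tri([v[j] for j in sets],[(W,S,T)[j] for j in sets]) for v in D.values()])
    m=P.mean(0); print(sets,'mean',m,'front',(P[0]+P[1])/2,'back',(P[2]+P[3])/2)
E
```

```text
(0, 1, 2) mean [ 0.6216 -0.0864  0.276 ] front [ 0.6245 -0.0621  0.277 ] back [ 0.6187 -0.1106  0.2749]
(0, 1) mean [ 0.6208 -0.0863  0.2739] front [ 0.6232 -0.0629  0.276 ] back [ 0.6183 -0.1097  0.2718]
(0, 2) mean [ 0.6224 -0.0863  0.2757] front [ 0.6255 -0.0618  0.2768] back [ 0.6192 -0.1107  0.2746]
(1, 2) mean [ 0.6215 -0.0871  0.2758] front [ 0.6246 -0.062   0.2763] back [ 0.6184 -0.1123  0.2752]
```

The fork points agree over all three views: seat ≈ (0.6217,-0.087), rim top ≈ 0.277. Sliding in with the collar about 13 mm above the seat.

move_arm([
  [0,0.02,0.15,0,0,0],
  [-0.3,-0.03,0,0,0,0],
  [-0.3,-0.03,0,0,0,0],
  [-0.3,-0.03,0,0,0,0],
  [-0.2,-0.02,0,0,0,0],
])

```text
clock: 10.0
position: [0.6244, -0.0559, 0.3001]
tool_rot: [3.142, 0.0, 1.57]
force: [0.5, -0.3, -6.7]
grip_width: 0.0255
```

move_arm([
  [-0.3,-0.03,0,0,0,0],
  [-0.3,-0.03,0,0,0,0],
  [0,0,0,0,0,0],
])

```text
clock: 10.3
position: [0.6228, -0.0711, 0.3001]
tool_rot: [-3.142, 0.001, 1.569]
force: [-0.1, -0.2, -6.2]
grip_width: 0.0257
```

```bash
python3 - <<'E'
from h import *
np.set_printoptions(precision=4,suppress=True)
s=bot.observe();print(s['clock'],s['position'],s['force'])
o=[]
for cam,(x0,y0) in(('scene',(225,190)),('side',(270,120))):
    im=viewer.grab_frame(cam)[:,:,::-1].copy();cv2.imwrite(f'pics/{cam}6.png',im)
    o.append(cv2.resize(cv2.convertScaleAbs(im[y0:y0+66,x0:x0+66],alpha=2.5,beta=15),(400,400),interpolation=cv2.INTER_CUBIC))
cv2.imwrite('pics/c13.png',np.hstack(o))
E
```

```text
10.3 [ 0.6228 -0.0711  0.3001] [-0.0804 -0.2356 -6.1614]
```

View pics/c13.png

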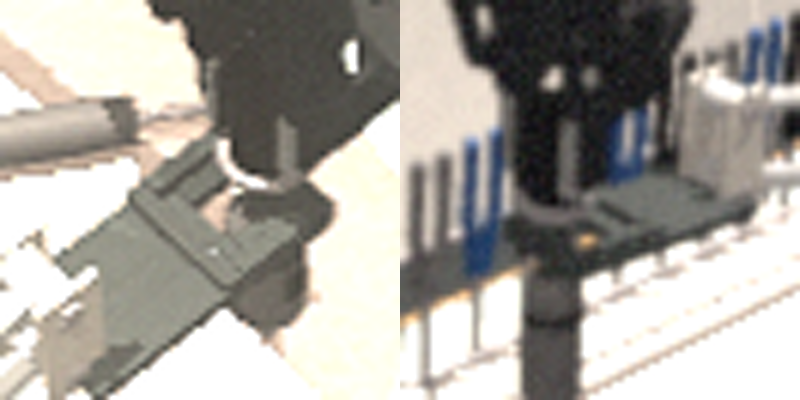

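The neck is between the prongs with no contact force. Finishing the slide.

move_arm([
  [-0.3,-0.02,0,0,0,0],
  [-0.2,-0.02,0,0,0,0],
  [-0.13,0,0,0,0,0],
  [0,0,0,0,0,0],
])

```text
clock: 10.8
position: [0.622, -0.086, 0.3001]
tool_rot: [3.142, 0.0, 1.57]
force: [0.1, -0.5, -5.9]
grip_width: 0.0257
```

```bash
python3 - <<'E'
from h import *
np.set_printoptions(precision=4,suppress=True)
s=bot.observe();print(s['clock'],s['position'],s['force'])
o=[]
for cam,(x0,y0) in(('scene',(225,190)),('side',(270,120))):
    im=viewer.grab_frame(cam)[:,:,::-1].copy();cv2.imwrite(f'pics/{cam}7.png',im)
    o.append(cv2.resize(cv2.convertScaleAbs(im[y0:y0+66,x0:x0+66],alpha=2.5,beta=15),(400,400),interpolation=cv2.INTER_CUBIC))
cv2.imwrite('pics/c14.png',np.hstack(o))
im=viewer.grab_frame('wrist')[:,:,::-1];cv2.imwrite('pics/w7.png',cv2.convertScaleAbs(im,alpha=2,beta=10))
E
```

```text
10.8 [ 0.622  -0.086   0.3001] [ 0.1238 -0.4785 -5.9197]
```

View pics/c14.png

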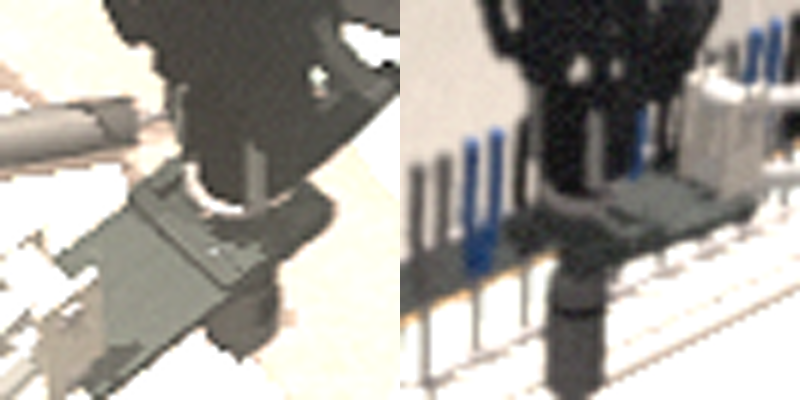

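View pics/w7.png

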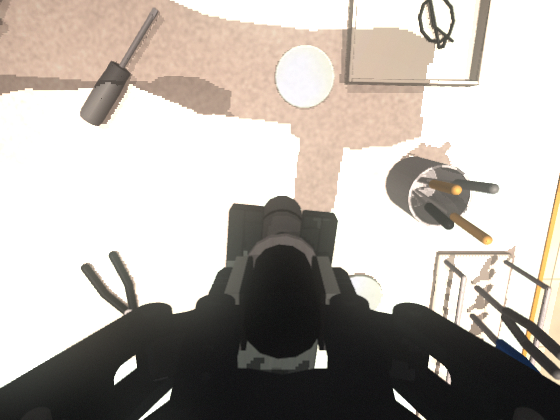

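The wrist view shows the fork sides at x=230/335 and the neck at 283, so it's centred. Lowering gently and watching the force.

move_arm([
  [-0.03,0,0.1,0,0,0],
  [0,0,0.1,0,0,0],
  [0,0,0.08,0,0,0],
  [0,0,0,0,0,0],
  [0,0,0,0,0,0],
])

```text
clock: 11.45
position: [0.622, -0.086, 0.293]
tool_rot: [-3.141, -0.0, 1.571]
force: [-0.4, 0.8, -6.0]
grip_width: 0.0257
```

move_arm([
  [0,0,0.08,0,0,0],
  [0,0,0.08,0,0,0],
  [0,0,0.06,0,0,0],
  [0,0,0,0,0,0],
  [0,0,0,0,0,0],
])

```text
clock: 11.95
position: [0.622, -0.086, 0.2875]
tool_rot: [-3.142, -0.0, 1.571]
force: [0.4, -0.0, -6.3]
grip_width: 0.0262
```

```bash
python3 - <<'E'
from h import *
np.set_printoptions(precision=4,suppress=True)
F=[]
for k in range(8): viewer.grab_frame('wrist');F.append(bot.observe()['force'])
s=bot.observe();print(s['clock'],s['position'],np.mean(F,0),np.std(F,0))
E
```

```text
12.35 [ 0.622  -0.086   0.2876] [-0.1506 -0.1808 -6.006 ] [0.311  0.3435 0.4481]
```

move_arm([
  [0,0,0.08,0,0,0],
  [0,0,0.08,0,0,0],
  [0,0,0,0,0,0],
])

```text
clock: 12.65
position: [0.622, -0.0859, 0.2832]
tool_rot: [-3.141, -0.0, 1.571]
force: [0.7, 1.1, -5.3]
grip_width: 0.0258
```

```bash
cat > look.py <<'E'
from h import *
import sys
np.set_printoptions(precision=4,suppress=True)
tag=sys.argv[1]
F=[];M=[]
for k in range(int(sys.argv[2])): viewer.grab_frame('wrist');o=bot.observe();F.append(o['force']);M.append(o['moment'])
s=bot.observe();print(s['clock'],s['position'],np.mean(F,0),np.std(F,0)/len(F)**.5,np.mean(M,0))
o=[]
for cam,(x0,y0) in(('scene',(215,185)),('side',(265,115))):
    im=viewer.grab_frame(cam)[:,:,::-1].copy();cv2.imwrite(f'pics/{cam}{tag}.png',im)
    o.append(cv2.resize(cv2.convertScaleAbs(im[y0:y0+80,x0:x0+80],alpha=2.5,beta=15),(400,400),interpolation=cv2.INTER_CUBIC))
cv2.imwrite(f'pics/L{tag}.png',np.hstack(o))
E
python3 look.py a 6
```

```text
12.95 [ 0.622  -0.086   0.2836] [-0.226   1.1788 -4.9156] [0.1868 0.2069 0.0776] [0.2196 0.0315 0.0048]
```

View pics/La.png

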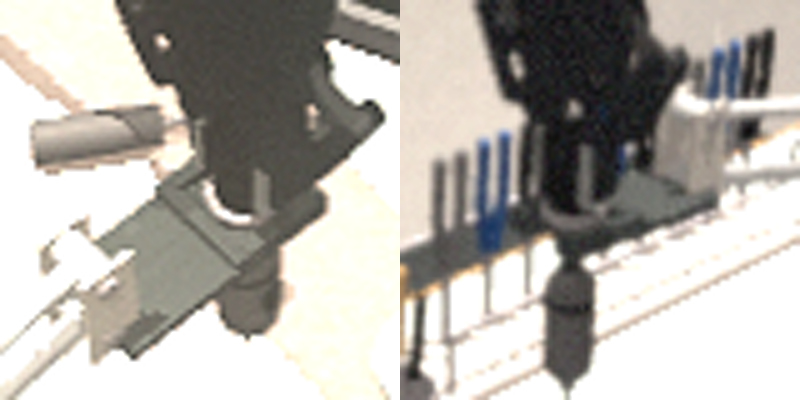

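Contact at TCP z ≈ 0.285, about 8 mm below where the rim would have caught, so the collar is down on the seat and the spring is starting to yield. A +y force has appeared because the seat is moving outward along its arc. From here I'll follow the arc outward while lowering.

move_arm([
  [0.03,0,0.05,0,0,0],
  [0.03,0,0.1,0,0,0],
  [0.02,0,0.1,0,0,0],
  [0.02,0,0.1,0,0,0],
  [0,0,0,0,0,0],
])

```text
clock: 13.55
position: [0.6219, -0.0835, 0.2743]
tool_rot: [-3.141, -0.0, 1.571]
force: [-0.1, -1.2, -4.7]
grip_width: 0.0261
```

```bash
python3 look.py b 6
```

```text
13.85 [ 0.622  -0.0836  0.2748] [-0.4782 -0.3563 -4.572 ] [0.1674 0.1794 0.1681] [-0.1529  0.1022 -0.0112]
```

View pics/Lb.png

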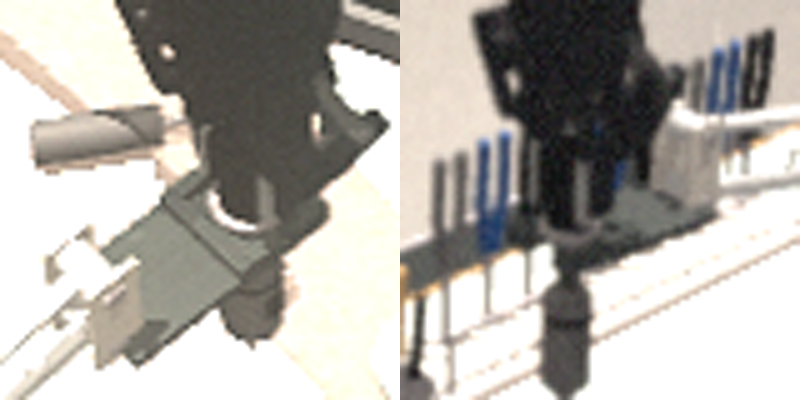

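move_arm([
  [0.025,0,0.1,0,0,0],
  [0.02,0,0.2,0,0,0],
  [0.02,0,0.2,0,0,0],
  [0.02,0,0.2,0,0,0],
  [0.01,0,0.1,0,0,0],
])

```text
clock: 14.45
position: [0.6219, -0.0809, 0.2541]
tool_rot: [-3.141, -0.0, 1.571]
force: [1.7, 1.1, -3.2]
grip_width: 0.0255
```

```bash
python3 look.py c 6
```

```text
14.75 [ 0.6219 -0.081   0.2549] [-0.3765  1.6515 -3.6949] [0.162  0.1982 0.167 ] [0.3936 0.0229 0.0123]
```

View pics/Lc.png

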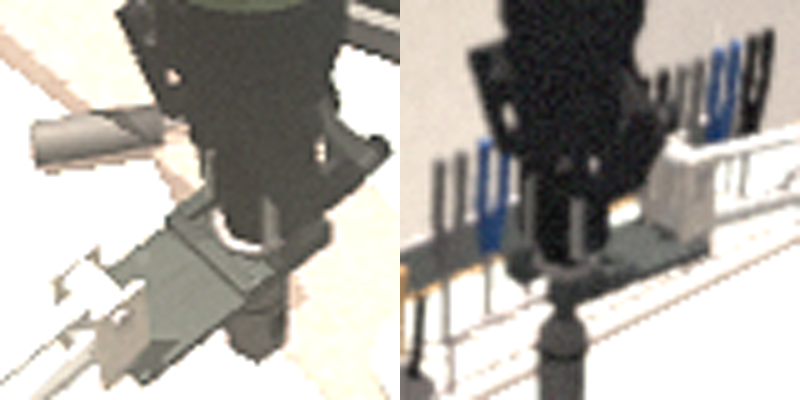

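move_arm([
  [0.03,0,0.1,0,0,0],
  [0.02,0,0.2,0,0,0],
  [0.015,0,0.2,0,0,0],
  [0.01,0,0.2,0,0,0],
  [0,0,0.1,0,0,0],
])

```text
clock: 15.35
position: [0.6219, -0.0795, 0.2341]
tool_rot: [-3.141, 0.0, 1.571]
force: [0.3, -2.7, -1.4]
grip_width: 0.0257
```

```bash
python3 look.py d 6
```

```text
15.65 [ 0.6219 -0.0793  0.2349] [-0.7649 -2.443  -2.3031] [0.3038 0.2094 0.2105] [-0.5537  0.1355 -0.0361]
```

View pics/Ld.png

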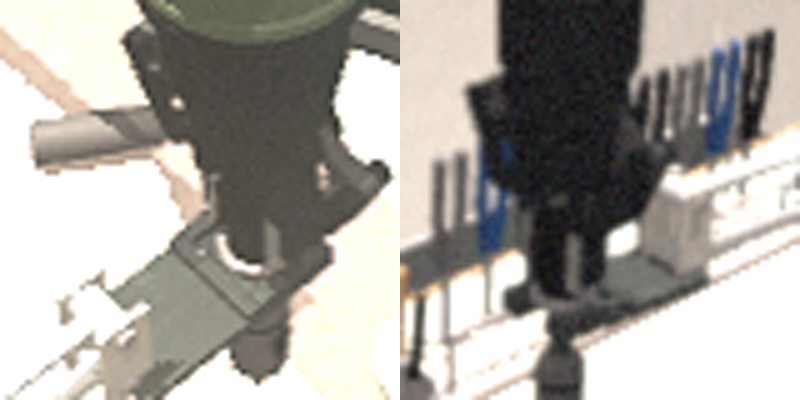

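move_arm([
  [-0.025,-0.01,0.1,0,0,0],
  [-0.01,0,0.2,0,0,0],
  [-0.01,0,0.2,0,0,0],
  [-0.01,0,0.2,0,0,0],
  [0,0,0.1,0,0,0],
])

```text
clock: 16.25
position: [0.6217, -0.0803, 0.2141]
tool_rot: [-3.141, -0.0, 1.571]
force: [1.0, 2.0, -0.9]
grip_width: 0.0252
```

```bash
python3 look.py e 6
```

```text
16.55 [ 0.6217 -0.0805  0.2149] [-0.1111  3.2043 -1.2414] [0.3339 0.3196 0.2132] [ 0.7534 -0.0193  0.0238]
```

move_arm([
  [0.005,0,0.08,0,0,0],
  [-0.015,0,0.16,0,0,0],
  [-0.02,0,0.16,0,0,0],
  [-0.02,0,0.12,0,0,0],
  [-0.01,0,0.08,0,0,0],
])

```text
clock: 17.15
position: [0.6217, -0.0822, 0.1994]
tool_rot: [-3.141, -0.0, 1.571]
force: [0.9, 1.8, -0.3]
grip_width: 0.026
```

```bash
python3 look.py f 16
```

```text
17.95 [ 0.6217 -0.0821  0.1998] [-0.1811  2.3789 -0.7192] [0.1535 0.103  0.114 ] [ 0.5591 -0.0278 -0.0031]
```

View pics/Lf.png

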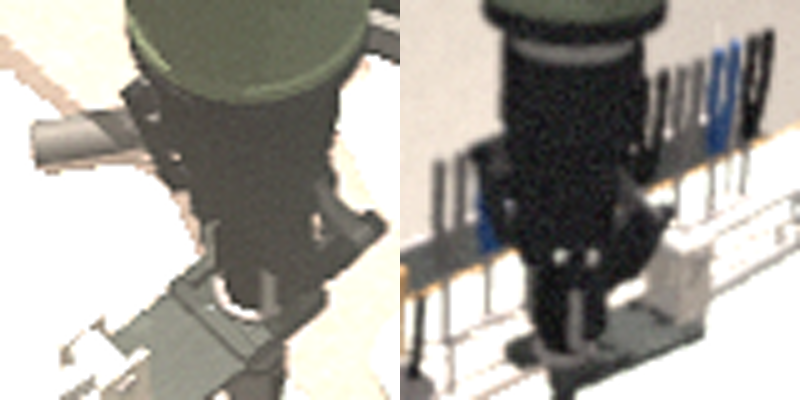

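move_arm([
  [0,0,0.04,0,0,0],
  [0,0,0.04,0,0,0],
  [0,0,0.04,0,0,0],
  [0,0,0.04,0,0,0],
  [0,0,0,0,0,0],
])

```text
clock: 18.55
position: [0.6217, -0.0826, 0.1957]
tool_rot: [-3.141, 0.0, 1.57]
force: [0.4, -1.3, 0.2]
grip_width: 0.0255
```

```bash
python3 look.py g 20
```

```text
19.55 [ 0.6217 -0.0823  0.1958] [-0.5668 -3.4626  0.8625] [0.149  0.2798 0.0975] [-0.8368  0.1055 -0.0181]
```

move_arm([
  [-0.01,0,0,0,0,0],
  [0,0,0,0,0,0],
  [0,0,0,0,0,0],
])

```text
clock: 19.95
position: [0.6217, -0.0823, 0.1958]
tool_rot: [-3.142, -0.0, 1.571]
force: [-1.4, -3.8, 0.9]
grip_width: 0.0258
```

```bash
python3 look.py h 16
```

```text
20.75 [ 0.6217 -0.0823  0.1958] [-0.7796 -2.9263  1.0301] [0.1561 0.1264 0.1023] [-0.77    0.1397 -0.0164]
```

move_arm([
  [-0.02,-0.01,0,0,0,0],
  [0,0,0,0,0,0],
  [0,0,0,0,0,0],
])

```text
clock: 21.15
position: [0.6216, -0.0825, 0.1958]
tool_rot: [3.141, -0.0, 1.571]
force: [0.5, 0.1, 0.8]
grip_width: 0.0256
```

```bash
python3 look.py i 16
```

```text
21.95 [ 0.6215 -0.0827  0.1958] [ 1.0037  1.9585 -0.0675] [0.1033 0.2418 0.122 ] [ 0.4617 -0.3005 -0.0019]
```

move_arm([
  [0.01,0.005,-0.06,0,0,0],
  [0.01,0,-0.06,0,0,0],
  [0.008,0,-0.06,0,0,0],
  [0,0,0,0,0,0],
  [0,0,0,0,0,0],
])

```text
clock: 22.55
position: [0.6216, -0.0821, 0.2003]
tool_rot: [-3.142, -0.0, 1.571]
force: [-0.0, 4.0, -1.6]
grip_width: 0.0255
```

```bash
python3 look.py j 20
```

```text
23.55 [ 0.6216 -0.0822  0.2003] [ 0.0354  4.0265 -0.7825] [0.0911 0.0974 0.1368] [ 0.9317 -0.0479  0.0222]
```

move_arm([
  [0,0,0.04,0,0,0],
  [0.006,0,0.04,0,0,0],
  [0,0,0,0,0,0],
  [0,0,0,0,0,0],
])

```text
clock: 24.05
position: [0.6216, -0.0823, 0.1983]
tool_rot: [3.142, 0.0, 1.571]
force: [0.4, 0.9, -1.2]
grip_width: 0.0257
```

```bash
python3 look.py k 20
```

```text
25.05 [ 0.6216 -0.0822  0.1983] [ 0.0168  0.0884 -0.076 ] [0.0858 0.1902 0.1329] [-0.0404 -0.025  -0.0108]
```

View pics/Lk.png

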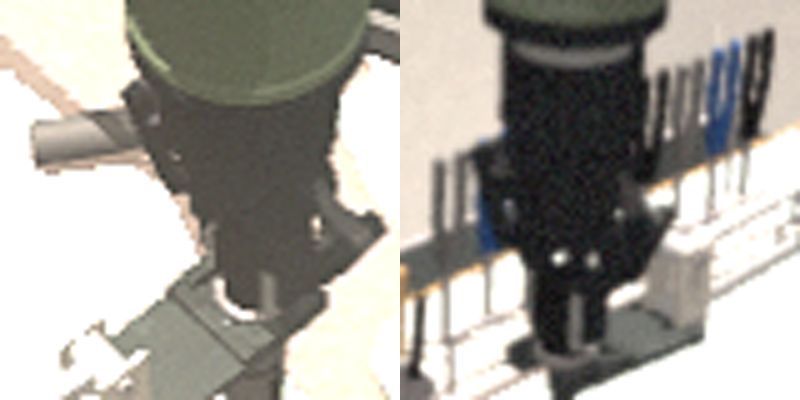

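All forces and moments are near zero, so the arm carries the whole weight. Releasing with a small opening first.

move_arm([
  [0,0,0,0,0,0],
  [0,0,0,0,0,0],
  [0,0,0,0,0,0],
], claw=0.2, force=20)

```text
clock: 25.45
position: [0.6216, -0.0819, 0.1983]
tool_rot: [-3.142, -0.0, 1.571]
force: [-0.5, -0.5, 0.1]
grip_width: 0.0344
```

```bash
python3 look.py l 4
```

```text
25.65 [ 0.6216 -0.082   0.1983] [ 0.2701  0.041  -0.1061] [0.1143 0.2539 0.0629] [-0.0117  0.0017  0.0249]
```

View pics/Ll.png

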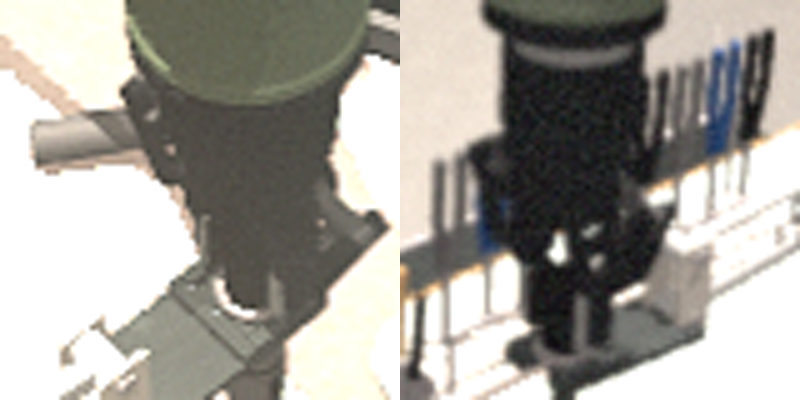

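The pads are clear (34 mm opening) and the arm did not move visibly. Opening wider and retreating straight up.

move_arm([
  [0,0,0,0,0,0],
  [0,0,0,0,0,0],
  [0,0,0,0,0,0],
  [0,0,0,0,0,0],
], claw=-0.5)

```text
clock: 26.15
position: [0.6216, -0.0821, 0.1983]
tool_rot: [3.142, -0.0, 1.571]
force: [0.2, 0.4, 0.4]
grip_width: 0.0642
```

move_arm([
  [0,0,-0.3,0,0,0],
  [0,0,-0.6,0,0,0],
  [0,0,-0.8,0,0,0],
  [0,0,-0.8,0,0,0],
  [0,0,-0.8,0,0,0],
])

```text
clock: 26.65
position: [0.6216, -0.0821, 0.2822]
tool_rot: [3.141, 0.0, 1.571]
force: [0.2, 0.2, 0.2]
grip_width: 0.0642
```

move_arm([
  [0,0,-0.8,0,0,0],
  [0.4,0,-0.8,0,0,0],
  [0.8,0,-0.8,0,0,0],
  [0.9,0,-0.5,0,0,0],
  [0.9,0,0,0,0,0],
])

```text
clock: 27.15
position: [0.6221, -0.0064, 0.3559]
tool_rot: [3.138, -0.0, 1.57]
force: [0.3, -0.0, -0.2]
grip_width: 0.064
```

move_arm([
  [0.9,0,0,0,0,0],
  [0.9,0,0,0,0,0],
  [0.9,0,0,0,0,0],
  [0.9,0,0,0,0,0],
  [0.4,0,0,0,0,0],
])

```text
clock: 27.65
position: [0.6214, 0.0952, 0.3538]
tool_rot: [3.141, -0.001, 1.573]
force: [-0.8, -0.4, 0.4]
grip_width: 0.064
```

```bash
python3 look.py m 3; python3 - <<'E'
import cv2,numpy as np
s=cv2.imread('pics/scenem.png');t=cv2.imread('pics/sidem.png')
f=lambda x:cv2.resize(cv2.convertScaleAbs(x,alpha=2,beta=15),(400,400),interpolation=cv2.INTER_CUBIC)
cv2.imwrite('pics/fin.png',np.hstack([f(s[200:310,200:310]),f(t[125:225,250:350])]))
E
```

```text
27.8 [0.6216 0.0926 0.3535] [-0.2322  0.4809  0.0933] [0.331  0.8174 0.0994] [ 0.0437 -0.014   0.016 ]
```

View pics/fin.png

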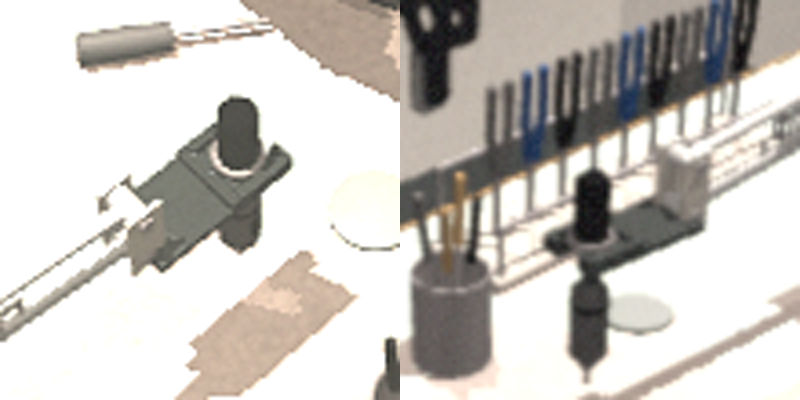

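View pics/scenem.png

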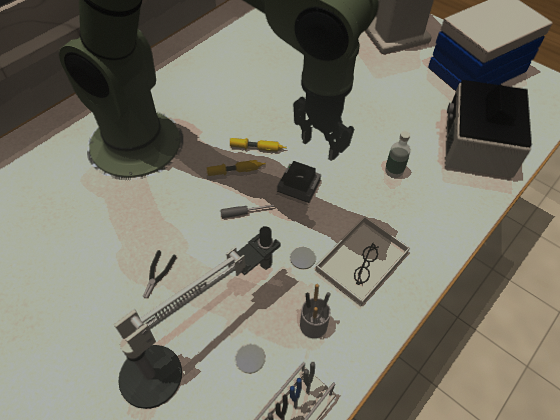

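The handpiece hangs upright, with its collar inside the rim. The robot is clear, and the bystanders are where they were. One stability check between two frames, then I'll hand in.

```bash
python3 - <<'E'
from h import *
a=cv2.imread('pics/scenem.png').astype(int)
for k in range(5): b=viewer.grab_frame('scene')
b=b[:,:,::-1].astype(int)
r=np.abs(a-b)[210:300,200:300]; print('max/mean diff at fork',r.max(),r.mean())
c=cv2.imread('pics/s1.png').astype(int)
d=np.abs(b-c).max(2)>60; print('driver/pliers/tray regions changed px',d[200:222,215:248].sum(),d[245:300,140:180].sum(),d[220:300,350:410].sum())
print(bot.observe()['clock']); print(workorder.job_done())
E
```

```text
max/mean diff at fork 80 0.8138518518518518
driver/pliers/tray regions changed px 3 88 1104
28.15
the job is handed in; nothing more can be done
None
```

The handpiece is out of its stand and hanging by its collar in the fork, seated inside the rim. I handed the job in at 28.2 s.

**What I did:** The handpiece weighs about 6.3 N. I slid its neck into the slot with the collar about 13 mm above the seat. It touched down about 7 mm lower than where the rim would have caught it. I then followed the arm's arc down about 88 mm.

**Letting go:** I opened the gripper only once the wrist force was about zero: (0.0, 0.1, -0.1) N, with under 0.05 N·m of moment. On the way down, sideways forces on the collar reached about ±4 N from friction at the seat, and I removed them before release.

**Last checks:**
- **Hanging:** After release the arm showed no visible drop or spring-up, and the final pictures show the handpiece upright in the fork with the robot well clear.
- **Still frames:** Two frames 0.3 s apart differed on average by 0.8 grey levels around the fork. The largest single-pixel difference was 80, so movement of a pixel or so is not ruled out.
- **Bystanders:** By eye in the last scene picture they are where they were. The before-and-after pixel comparison disagreed: 3 pixels changed near the screwdriver, 88 near the pliers and 1104 around the tray. I take those to be the robot's and the handpiece's shadows, but I did not check further.
- **Yellow look-alikes:** They stood upright at the start and were lying down in the first pictures after my opening move. My estimate is that the gripper stayed at least 5 cm away, so I believe they fell on their own.

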